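Close the masking jig past its spring catch

TASK

Close the sliding mask of the jig over the sample plate and lock it: press the spring-loaded release bar down with a fingertip and, while it is held down, push the mask's upright tab along the bar until the mask is fully home, then let go so that the bar springs back up behind the mask and locks it. Only press and push: do not pinch the tab (leave the face that looks toward the sample plate alone), and do not lift the plate or disturb the jar, spare plate, pliers and pumice block round the jig.

Things in the scene. Friction and masses are not known exactly. Their poses are not given: they have to be found in the camera images.
- jig: Masking jig, a flat wooden base 155 mm (x) by 200 mm (y) by 10 mm lying on the bench, bolted down. Origin: underside, near the middle. Its z is up; its +y is the direction in which the mask slides shut; its -x side carries the release bar, its +x side the mask and the sample plate. The jig stands at any turn between about -50 and +30 degrees.
- release_top (a point): Centre of the top of the release bar: flat dark steel with cross ribs, 38 mm (jig x) by 115 mm (jig y), at jig x = -47 mm, y from -85 to +30 mm; top 42 mm above the bench when up; this point moves down with it. A stop nose on its inner side (jig y from +10 to +18 mm) blocks the mask's lug while the bar is up. Axes as the jig.
- release (a joint): How far the release bar is pressed straight down, m: 0 up, 0.012 bottomed. Spring: 3 N at the start, 7.5 N at the bottom. The mask can pass from 0.007 on, so 0.009 to 0.012 is safe. It springs up when let go, unless the lug stands over the nose.
- mask (a joint): How far the mask has slid along jig +y, m: starts between 0 and 0.02, is stopped by the nose at 0.025 while the bar is up, has passed the nose from 0.057 on, 0.061 is home against the end stop. Friction about 1.5 N; it stays where it is left.
- tab_push (a point): Centre of the face to push (looking along jig -y) of the mask's upright tab, at jig x = -43 mm, 58.5 mm above the bench; jig y = -39 mm at mask = 0, +22 mm at home. The tab is an aluminium plate 42 mm wide (jig x), 7 mm thick, 45 to 72 mm above the bench; it hangs 3 mm over the raised bar, so a fingertip on the bar just behind it pushes it by the finger's side. Other face: tab_front_face.
- plate: Brown bronze sample plate 45 x 60 x 8 mm, lying loose in the jig's nest 10 mm above the bench, under the mask's closed place (jig x = 31 mm, y = 39 mm). Origin: centre of its underside. To be left lying.
- jar: White screw-lid jar, 56 mm across, 70 mm high, loose on the bench beside the jig. Origin: centre of its underside. Bystander.
- spare_plate: Second, dark blue sample plate 45 x 60 x 8 mm, loose on the bench on the jig's bar side. Origin: centre of its underside. Bystander.
- pliers: Pliers with red handles, 57 x 176 x 14 mm, loose on the bench beyond the jig's end stop. Origin: centre of the underside. Bystander.
- pumice: Grey pumice block 46 x 76 x 31 mm, loose on the bench behind the jig's far rail. Origin: centre of its underside. Bystander.
Things that resemble listed ones, but are neither listed nor needed, are in the scene too. Of the things that look like the plate, the smallest one is meant.

How it is judged:
On the way, in this order (a step that is already met when the one before it is completed fails the run):
1. a finger presses the release bar down (7 mm or more) before the mask has passed the nose (value of joint release above 0.007 m and value of joint mask below 0.035 m and contact force between the fingers and release above 1 N), for 0.1 s.
2. the mask is slid past the nose, home (value of joint mask above 0.057 m), for 0.1 s.
At the end, for the whole second after the job is handed in: The mask is home (joint past 56.5 mm of 61 mm), the release bar has sprung up behind it (less than 3 mm down), and the sample plate still lies flat in its nest, within 8 mm of where it lay (value of joint mask above 0.0565 m and value of joint release below 0.003 m and not (velocity of joint mask above 0.01 m/s) and distance between plate and jig below 0.06 m and angle between plate's own z axis and vertical below 0.1 rad and height (world z) of plate below 0.014 m and distance of plate from where it was at the start of the episode below 0.008 m); the robot touches nothing.
It fails at once if the tab is pinched or pulled: its front face is loaded by the fingers (contact force between the fingers and tab_front_face above 1.5 N).
It fails at once if the sample plate is lifted (height (world z) of plate above 0.018 m).
It fails at once if the jar, spare plate, pliers or pumice block is lifted or shifted by more than 15 mm (distance of any of jar, spare_plate, pliers, pumice from where it was at the start of the episode above 0.015 m).
It also fails if it takes over 32 s, if anything falls off the work surface, if the arm or the gripper's body presses on something with over 40 N, if the wrist force passes 120 N, or if a joint passes its speed limit or range.

ROBOT

A 6-joint arm with a two-finger parallel gripper is mounted at the origin on a cart in front of the work surface, level with it; the furniture and walls round the work are solid. World frame = base frame: x ahead of the robot, y to its left, z up, the work surface at z = 0. Lengths are in m, angles in rad, forces in N, time in s.
With the tool pointing down it reaches from about 0.2 to 0.875 m from the base axis. Payload 3.4 kg.
Tool frame: the origin (TCP) lies at the very end of the fingers, on their centre line; the grasp point (between the pads) lies arm.grip_depth behind it (arm.grip_depth is the distance from the TCP to the grasp point, in m); z points along the fingers, y is the line along which they close (so a half turn about z gives the same grasp; the last joint's range is limited). The gripper opens to 94 mm and grips with 3 to 60 N. Pads are 16 mm wide; open, the fingers measure 119 mm over their backs; the gripper's body (75 mm by 177 mm) begins 78 mm behind the grasp point.
Start: joints at [-1.332, 0.276, 1.505, -0, 1.361, -0.121], TCP at [0.202, -0.538, 0.182] pointing down, gripper open.
Joint ranges: [-2.89, 2.89], [-0.75, 2.08], [0.22, 2.7], [-1.18, 4.32], [0.11, 2.71], [-2.7, 2.7]. Speed limits (rad/s): [2.57, 2.57, 3.14, 3.14, 3.14, 3.14].

INTERFACE

Orientations are given as a 3x3 rotation matrix whose columns are the frame's x, y, z axes.
In Python, from cell import arm gives the robot as it stands. Calls block until the motion is done:
- arm.move_ptp(position, orientation): joint-space move of the TCP to a pose.
- arm.line_to(position, orientation=None, vel=0.15, f_stop=None): straight line of the TCP; orientation=None keeps the orientation; vel is the mean speed in m/s. With f_stop (N) it stops when the force on the tool has changed by that much, and returns True; else False.
- arm.goto_joints(angles): joint-space move.
- arm.set_gripper(opening, f_grip=None): finger opening in m; f_grip is the grip in N (None keeps the last); returns when the fingers have stopped.
- arm.wait(seconds).
- arm.inverse_kinematics(position, orientation): joint angles nearest the present ones, or None.
- arm.capture(name): name is "side" or "top" or "wrist"; returns a dict with "pixels" (400x640x3 uint8, red, green, blue), "mtx" (3x3 intrinsics, pixels), "extrinsics" (4x4, takes a point from camera to world coordinates); the wrist camera has in their place "T_tool_cam" (4x4, takes a point from camera to tool coordinates, whose origin is the TCP and whose axes are the flange's). Camera axes: x right, y down, z forward; pixel columns grow to the right and rows downward; lengths in m; the calibration is good to about 2 mm. The wrist camera is an equidistant fisheye: a pixel r from the principal point sees the ray r / f radians off the axis. A picture is of the moment at which its call begins: read the wrist's pose just before it. There is no depth.
A pose or a line that the arm cannot do raises arm.PlanningError and nothing moves.
- arm.sign_off(): hands the job in; it is judged then, once.
Readings, each from a call of its own:
- arm.read_t(): time.
- arm.read_q(): joint angles.
- arm.read_qd(): joint speeds.
- arm.read_joint_efforts(): joint torques, N m.
- arm.read_tool_pos(): TCP position.
- arm.read_tcp_rot(): TCP orientation.
- arm.read_force(): force on the tool from outside, world axes, zero at the start.
- arm.read_moment(): the same for the moment, N m.
- arm.read_finger_gap(): finger opening in m.
- arm.read_gripper_force(): force on a finger pad.
Only numpy, scipy, OpenCV 4.12 (cv2) and the standard library are available. Lean on these libraries where they do the work, as an engineer would, in place of code of your own. Each camera call takes 0.05 s, during which the arm holds its last target. There are 200 camera calls.

## Working session

There is one attempt and no reset: what is moved stays moved. The work goes in short steps, each a Python script; the robot and the scene stay as the last script left them, time stands still between calls to the robot, and variables do not carry over. Pictures are saved under pics/ and viewed, at most 10 in all, crops included, and the job is handed in when it is done.

```bash
mkdir -p pics; ls; python3 - <<'E'
from cell import arm
import cv2,numpy as np,pickle
d={}
for n in("top","side"):
    c=arm.capture(n);d[n]=c
    cv2.imwrite(f"pics/{n}0.png",c["pixels"][:,:,::-1])
    print(n,np.round(c["mtx"],1).tolist(),np.round(c["extrinsics"],3).tolist())
pickle.dump(d,open("c0.pkl","wb"))
print(arm.read_t(),arm.grip_depth)
E
```

```text
pics
top [[479.6, 0.0, 323.7], [0.0, 479.6, 188.1], [0.0, 0.0, 1.0]] [[-0.02, -0.993, 0.116, 0.484], [-1.0, 0.02, -0.003, 0.083], [0.001, -0.116, -0.993, 1.055], [0.0, 0.0, 0.0, 1.0]]
side [[452.4, 0.0, 321.8], [0.0, 452.4, 198.1], [0.0, 0.0, 1.0]] [[0.998, -0.045, 0.04, 0.543], [-0.058, -0.534, 0.844, -0.822], [-0.017, -0.844, -0.536, 0.641], [0.0, 0.0, 0.0, 1.0]]
0.1 0.0188
```

View pics/top0.png

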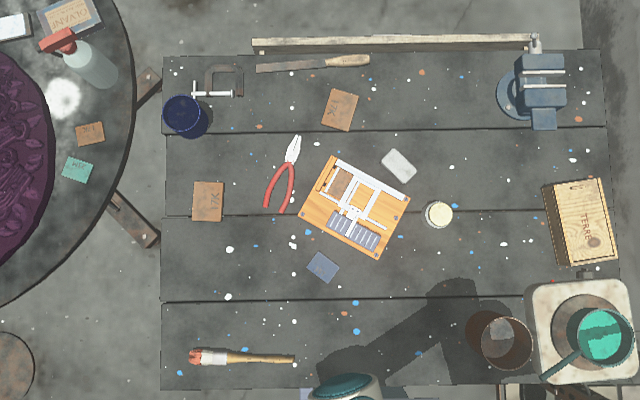

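View pics/side0.png

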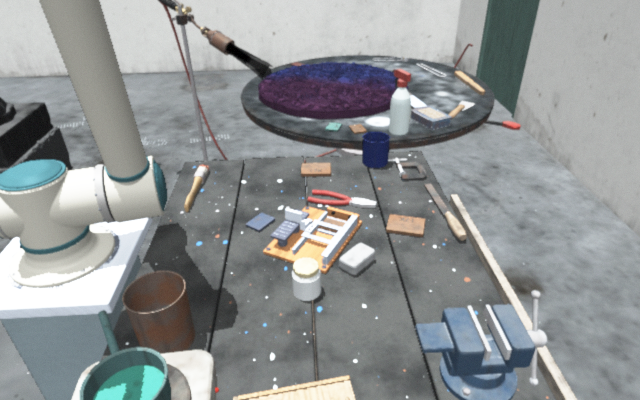

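The top view shows the orange jig around px (355,207). The dark ribbed bar is at about (355,232), the white mask at about (360,200), the pliers at (283,180), the spare plate at (321,266), the jar at (438,214) and the pumice at (398,165). Next I'll work out the jig pose.

```bash
cat > h.py <<'E'
import numpy as np,cv2,pickle
def ray(c,uv,z):
    uv=np.atleast_2d(uv).astype(float);K=c["mtx"];E=c["extrinsics"]
    d=np.c_[(uv[:,0]-K[0,2])/K[0,0],(uv[:,1]-K[1,2])/K[1,1],np.ones(len(uv))]@E[:3,:3].T
    return E[:3,3]+d*((z-E[2,3])/d[:,2])[:,None]
def proj(c,P):
    E=c["extrinsics"];p=(np.atleast_2d(P)-E[:3,3])@E[:3,:3];q=p@c["mtx"].T
    return q[:,:2]/q[:,2:]
E
python3 - <<'E'
from h import *
d=pickle.load(open("c0.pkl","rb"));c=d["top"];im=np.ascontiguousarray(c["pixels"][:,:,::-1])
hsv=cv2.cvtColor(im,cv2.COLOR_BGR2HSV)
m=cv2.inRange(hsv,(8,110,120),(25,255,255));m[:140]=0;m[275:]=0;m[:,:295]=0;m[:,420:]=0
n,l,s,_=cv2.connectedComponentsWithStats(m)
ys,xs=np.where((l>0)&(s[l,4]>15))
P=ray(c,np.c_[xs,ys],0.01)[:,:2]
hull=cv2.convexHull((P*1000).astype(np.float32))
r=cv2.minAreaRect(hull);print("base rect mm",r, cv2.boxPoints(r).tolist())
s_=4;x0,y0=290,140
big=cv2.resize(im[140:275,290:425],None,fx=4.4,fy=4.4,interpolation=cv2.INTER_CUBIC)
cv2.imwrite("pics/topcrop.png",big)
E
```

```text
base rect mm ((564.1583251953125, 15.202285766601562), (199.59275817871094, 154.43621826171875), 59.889286041259766) [[447.29510498046875, -32.38913345336914], [580.8912963867188, -109.86553955078125], [681.0215454101562, 62.793704986572266], [547.4253540039062, 140.27011108398438]]
```

View pics/topcrop.png

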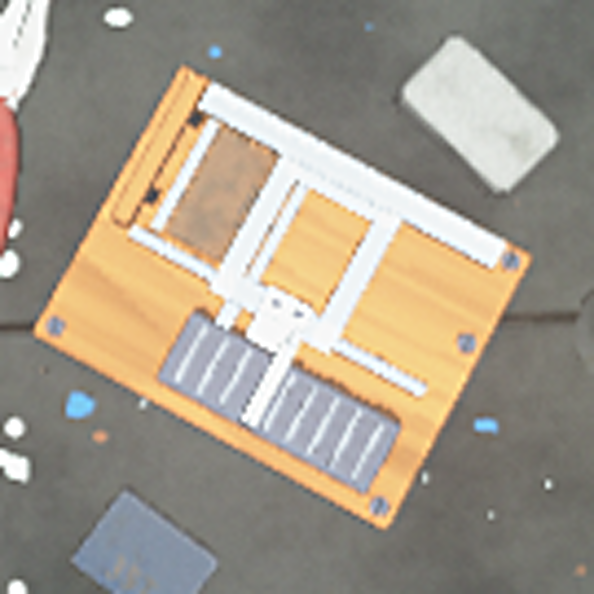

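```bash
cat >> h.py <<'E'
a=np.radians(-30.1);R=np.array([[np.cos(a),-np.sin(a)],[np.sin(a),np.cos(a)]])
E
python3 - <<'E'
from h import *
c=pickle.load(open("c0.pkl","rb"))["top"]
b=np.array([[195,312],[160,380],[370,492],[400,415]])/4.4+[290,140]
P=ray(c,b,.042)[:,:2];J=np.array([[-28,30],[-66,30],[-66,-85],[-28,-85]])/1e3
o=P-J@R.T;print("origin est from bar",np.round(o,4).tolist(),o.mean(0))
t=np.array([[297,342],[252,425],[287,330],[243,415],[281,345],[240,418]])/4.4+[290,140]
print("tab in jig",np.round((ray(c,t,.072)[:,:2]-o.mean(0))@R,4).tolist())
print("base centre in jig",np.round((np.array([.56416,.0152])-o.mean(0))@R,4))
E
```

```text
origin est from bar [[0.5626, 0.0185], [0.5632, 0.0169], [0.5657, 0.0176], [0.569, 0.0212]] [0.56513725 0.01855594]
tab in jig [[-0.0216, -0.02], [-0.0655, -0.0201], [-0.0189, -0.0133], [-0.0635, -0.0142], [-0.0264, -0.0142], [-0.0653, -0.0137]]
base centre in jig [ 0.0008 -0.0034]
```

```bash
cat >> h.py <<'E'
O=np.array([.5645,.0172])
def W(x,y,z): return np.r_[O+R@np.array([x,y]),z]
def rot(s):
    y=np.r_[s*R[:,0],0];z=np.array([0,0,-1.]);return np.c_[np.cross(y,z),y,z]
E
python3 - <<'E'
from h import *
from cell import arm
p=W(-.046,-.045,.14)
c=[(abs(q[5]),s,q) for s in(1,-1) for q in [arm.inverse_kinematics(p,rot(s))] if q is not None]
s=min(c)[1] if len(c)==1 else min(c,key=lambda t:t[0])[1];print([(k[1],np.round(k[2],2)) for k in c],s)
open("s.txt","w").write(str(s))
arm.set_gripper(0.0,20)
arm.move_ptp(p,rot(s))
T=np.eye(4);T[:3,:3]=arm.read_tcp_rot();T[:3,3]=arm.read_tool_pos()
w=arm.capture("wrist");pickle.dump((w,T),open("w.pkl","wb"))
print(arm.read_t(),T.round(4).tolist(),arm.read_finger_gap(),arm.read_force(),w["mtx"].tolist(),np.round(w["T_tool_cam"],3).tolist())
cv2.imwrite("pics/w1.png",w["pixels"][:,:,::-1])
E
```

```text
[(1, array([-0.14,  0.2 ,  1.72, -0.  ,  1.22,  0.39]))] 1
3.775 [[0.5025, 0.8646, 0.0002, 0.5024], [0.8646, -0.5025, -0.0004, 0.0005], [-0.0002, 0.0004, -1.0, 0.14], [0.0, 0.0, 0.0, 1.0]] 0.00047739739268800924 [0.58929507 0.13620525 0.05313645] [[309.70691628693146, 0.0, 323.9351018347434], [0.0, 309.70691628693146, 199.55667181687076], [0.0, 0.0, 1.0]] [[-0.0, -0.964, -0.265, 0.076], [1.0, 0.0, -0.0, -0.001], [0.0, -0.265, 0.964, -0.202], [0.0, 0.0, 0.0, 1.0]]
```

View pics/w1.png

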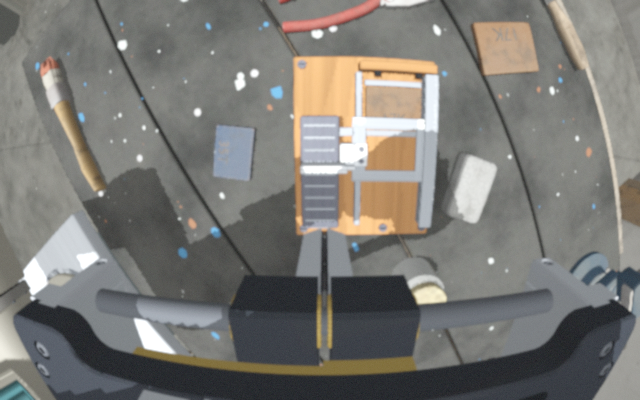

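The wrist view shows the bar from about (302,115) to (338,228), with the tab across it at rows 164–174, cols 302–342. The fingers end at about (325,232). I'll cast these pixels to jig coordinates.

```bash
python3 - <<'E'
from h import *
w,T=pickle.load(open("w.pkl","rb"))
def fr(uv,z):
    K=w["mtx"];v=(np.array(uv,float)-[K[0,2],K[1,2]])/K[0,0];th=np.linalg.norm(v)
    d=np.r_[v/th*np.sin(th),np.cos(th)];M=T@w["T_tool_cam"];d=M[:3,:3]@d
    p=M[:3,3]+d*(z-M[2,3])/d[2];return np.round((p[:2]-O)@R,4)
for n,uv,z in[("bar -28,30",(340,116),.042),("bar -66,30",(302,115),.042),("tab rear top L",(302,174),.072),("tab rear top R",(342,174),.072),("tab front top",(322,165),.072),("base",(295,57),.01),("base",(294,233),.01),("base",(428,234),.01)]: print(n,fr(uv,z))
cv2.imwrite("pics/w1c.png",cv2.resize(w["pixels"][100:245,280:440,::-1],None,fx=4,fy=4,interpolation=cv2.INTER_CUBIC))
E
```

```text
bar -28,30 [-0.0311  0.031 ]
bar -66,30 [-0.0675  0.0321]
tab rear top L [-0.066  -0.0202]
tab rear top R [-0.0305 -0.0203]
tab front top [-0.0482 -0.0122]
base [-0.077   0.0955]
base [-0.0812 -0.1009]
base [ 0.0783 -0.1039]
```

View pics/w1c.png

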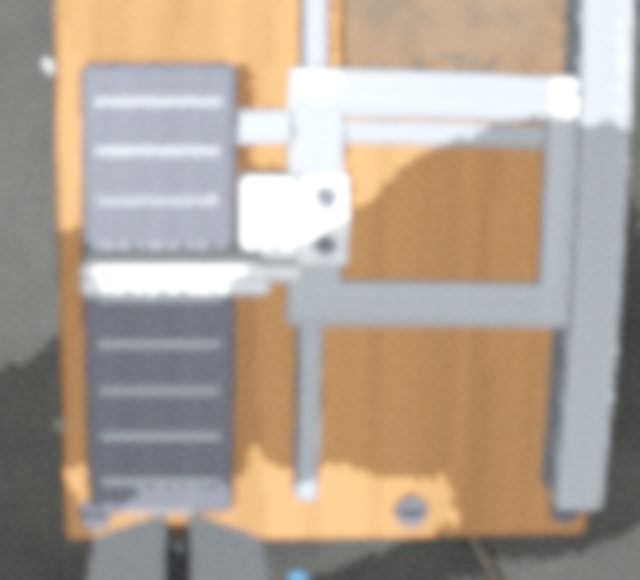

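The tab's push face is at about y = -20 mm, so the mask is at about 18 mm. I'll press about 20 mm behind it and then push.

```bash
python3 - <<'E'
from h import *
from cell import arm
J=lambda:np.round(np.r_[(arm.read_tool_pos()[:2]-O)@R,arm.read_tool_pos()[2]],4)
arm.line_to(W(-.046,-.042,.05),rot(1),vel=.1)
print(J(),arm.read_force())
h=arm.line_to(W(-.046,-.042,.0315),vel=.04,f_stop=20)
arm.wait(.3)
print("pressed",h,J(),arm.read_force(),arm.read_t())
h=arm.line_to(W(-.046,.000,.0315),vel=.03,f_stop=14)
print("push",h,J(),arm.read_force()[:2]@R,arm.read_force()[2],arm.read_t())
E
```

```text
[-0.0454 -0.0418  0.0505] [ 0.9223422   0.47869151 -0.12492986]
pressed False [-0.0458 -0.0419  0.0317] [-0.43078783 -0.26536671 -0.28342519] 5.7333
push True [-0.0462 -0.021   0.0313] [ 0.3869122  -0.98753035] 1.5267783292284676 6.5917
```

```bash
python3 - <<'E'
from h import *
from cell import arm
print([np.round(arm.read_force(),2).tolist() for _ in range(3)],np.round(arm.read_moment(),2),arm.read_t())
c=arm.capture("side")
a_=cv2.resize(c["pixels"][190:280,255:375,::-1],None,fx=6,fy=6,interpolation=cv2.INTER_CUBIC)
cv2.imwrite("pics/s2.png",a_)
w=arm.capture("wrist");cv2.imwrite("pics/w2.png",cv2.resize(w["pixels"][60:260,240:460,::-1],None,fx=3,fy=3,interpolation=cv2.INTER_CUBIC))
E
```

```text
[[-0.16, -1.05, 1.53], [-0.16, -1.05, 1.53], [-0.16, -1.05, 1.53]] [-0.33 -0.04 -0.06] 6.5917
```

View pics/s2.png

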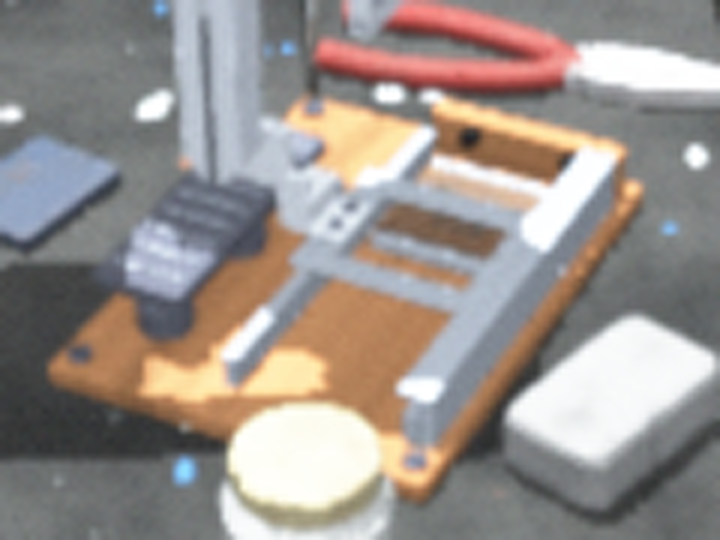

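View pics/w2.png

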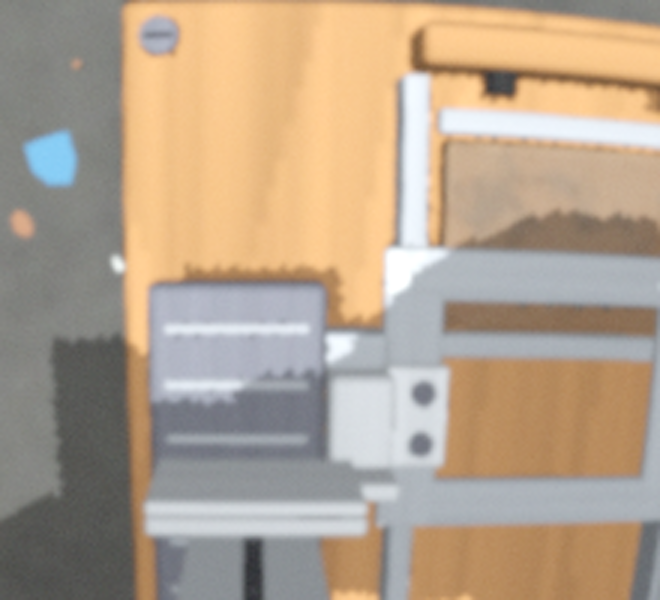

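The fingers stand on the bar against the tab, and the push stopped near mask = 25 mm, at the nose, with almost no vertical force. So it isn't clear the bar is really down. I'll back off and probe force against height.

```bash
python3 - <<'E'
from h import *
from cell import arm
J=lambda:np.round(np.r_[(arm.read_tool_pos()[:2]-O)@R,arm.read_tool_pos()[2]],4)
c0=pickle.load(open("c0.pkl","rb"))["side"];c1=arm.capture("side")
for z in(.042,.031): print(z,((proj(c0,[W(-.066,-.085,z),W(-.028,-.085,z)])-[255,190])*6).round(0).tolist())
cv2.imwrite("pics/cmp.png",np.hstack([cv2.resize(c["pixels"][215:255,262:312,::-1],None,fx=8,fy=8,interpolation=cv2.INTER_CUBIC) for c in(c0,c1)]))
arm.line_to(W(-.046,-.029,.0315),vel=.06)
print("back",J(),arm.read_force())
for z in(.042,.047,.042,.038,.034,.0315,.030,.0285):
    h=arm.line_to(W(-.046,-.029,z),vel=.05,f_stop=20);arm.wait(.05)
    print(z,h,J(),np.round(arm.read_force(),2))
    if h:break
print(arm.read_t())
E
```

```text
0.042 [[87.0, 277.0], [177.0, 305.0]]
0.031 [[90.0, 301.0], [179.0, 329.0]]
back [-0.0462 -0.0294  0.0314] [ 0.30596446 -0.44480475  0.6013452 ]
0.042 False [-0.0458 -0.0288  0.0423] [-1.1   0.35 -0.92]
0.047 False [-0.0459 -0.0289  0.0472] [ 0.36 -0.91  0.15]
0.042 False [-0.0463 -0.0291  0.0416] [-0.99 -0.58 -0.13]
0.038 False [-0.0461 -0.0291  0.0378] [-0.06 -0.24  0.58]
0.034 False [-0.0461 -0.0291  0.0338] [ 0.67 -0.56 -0.31]
0.0315 False [-0.046  -0.029   0.0314] [-0.82 -0.21 -0.02]
0.03 False [-0.0461 -0.029   0.03  ] [ 0.5  -0.3   0.43]
0.0285 False [-0.046  -0.029   0.0284] [ 1.11 -0.17 -0.01]
9.525
```

View pics/cmp.png

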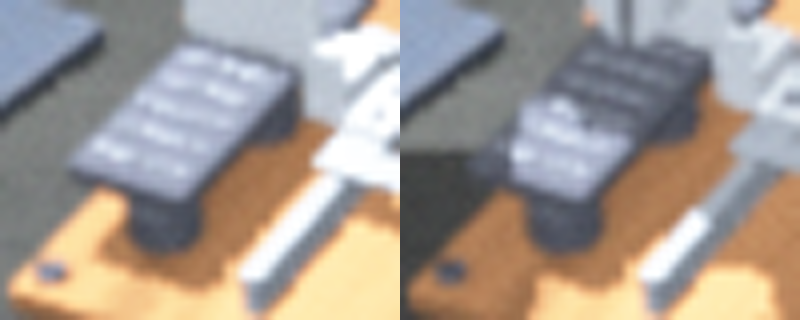

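The right-hand (current) view shows the bar unpressed, so the real fingertip is higher than the TCP reading. I'll check with a projection, then feel downward for the bar with a small force stop.

```bash
python3 - <<'E'
from h import *
from cell import arm
J=lambda:np.round(np.r_[(arm.read_tool_pos()[:2]-O)@R,arm.read_tool_pos()[2]],4)
c0=pickle.load(open("c0.pkl","rb"))["side"]
for z in(.0315,.042,.05,.06): print(z,((proj(c0,[W(-.046,-.021,z),W(-.046,-.029,z)])-[255,190])*6).round(0).tolist())
for z in np.arange(.026,.009,-.003):
    h=arm.line_to(W(-.046,-.029,z),vel=.04,f_stop=10);arm.wait(.1)
    f=np.mean([(arm.read_force(),arm.wait(.02))[0] for _ in range(3)],0)
    print(round(z,4),h,J(),np.round(f,2))
    if h or f[2]>5:break
print(arm.read_t())
c=arm.capture("side")
cv2.imwrite("pics/s3.png",cv2.resize(c["pixels"][200:260,255:335,::-1],None,fx=8,fy=8,interpolation=cv2.INTER_CUBIC))
E
```

```text
0.0315 [[224.0, 221.0], [213.0, 232.0]]
0.042 [[222.0, 198.0], [212.0, 210.0]]
0.05 [[221.0, 181.0], [210.0, 192.0]]
0.06 [[220.0, 160.0], [209.0, 171.0]]
0.026 False [-0.046 -0.029  0.026] [-0.09 -0.34 -0.49]
0.023 False [-0.046 -0.029  0.023] [ 0.2   0.19 -0.23]
0.02 False [-0.046 -0.029  0.02 ] [-0.46 -0.19  0.21]
0.017 False [-0.0455 -0.0287  0.0172] [ 1.22 -0.01  1.29]
0.014 False [-0.0455 -0.0288  0.0142] [ 1.08 -0.48  3.09]
0.011 False [-0.0455 -0.0288  0.0112] [ 2.14 -0.45  4.98]
11.925
```

Contact begins near TCP z ≈ 0.016, so the tips sit about 2.5 cm above the reported TCP. The force then rises like the spring. I'll press on until the bar bottoms, then ease back.

```bash
python3 - <<'E'
from h import *
from cell import arm
J=lambda:np.round(np.r_[(arm.read_tool_pos()[:2]-O)@R,arm.read_tool_pos()[2]],4)
for z in np.arange(.009,-.0025,-.0015):
    h=arm.line_to(W(-.046,-.029,z),vel=.03,f_stop=6)
    f=np.mean([(arm.wait(.04),arm.read_force())[1] for _ in range(3)],0)
    print(round(z,4),h,J(),np.round(f,2))
    if h or f[2]>9.5:break
print(arm.read_t())
c=arm.capture("side")
cv2.imwrite("pics/s4.png",cv2.resize(c["pixels"][200:260,255:335,::-1],None,fx=8,fy=8,interpolation=cv2.INTER_CUBIC))
E
```

```text
0.009 False [-0.0455 -0.0288  0.0093] [3.01 0.28 4.72]
0.0075 False [-0.0455 -0.0288  0.0078] [ 2.34 -0.37  5.82]
0.006 False [-0.0455 -0.0288  0.0066] [1.86 0.33 7.81]
0.0045 False [-0.0455 -0.0287  0.0065] [-0.82  0.43 17.7 ]
13.475
```

View pics/s4.png

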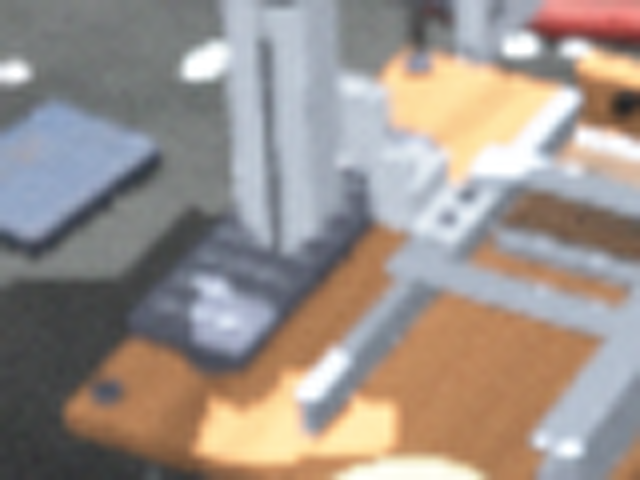

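The bar is now flat down, bottomed at TCP z ≈ 0.0066, with the finger behind the tab. I'll ease back to about 11 mm down and push home (expected finger y ≈ +15 mm).

```bash
python3 - <<'E'
from h import *
from cell import arm
J=lambda:np.round(np.r_[(arm.read_tool_pos()[:2]-O)@R,arm.read_tool_pos()[2]],4)
arm.line_to(W(-.046,-.029,.0077),vel=.03);arm.wait(.15)
print(J(),arm.read_force().round(2))
h=arm.line_to(W(-.046,.020,.0075),vel=.025,f_stop=14)
f=arm.read_force();print("push",h,J(),(f[:2]@R).round(2),f[2].round(2),arm.read_t())
E
```

```text
[-0.0455 -0.0288  0.0081] [ 1.97 -0.07  5.43]
push False [-0.0477  0.0144  0.0072] [  2.5  -11.85] 8.79 16.0417
```

The push was stopped by 12 N at y = 14.4 mm, the expected home position. I'll hold briefly, back off, lift and look.

```bash
python3 - <<'E'
from h import *
from cell import arm
J=lambda:np.round(np.r_[(arm.read_tool_pos()[:2]-O)@R,arm.read_tool_pos()[2]],4)
arm.wait(.2);f=arm.read_force();print(J(),(f[:2]@R).round(2))
arm.line_to(W(-.047,.0115,.0077),vel=.03);print(J())
arm.line_to(W(-.047,.0110,.06),vel=.08);print(J(),arm.read_force().round(2))
arm.line_to(W(-.06,-.04,.16),vel=.15);arm.wait(.3)
print(arm.read_t(),J(),arm.read_force().round(2))
c=arm.capture("side");t=arm.capture("top")
a_=cv2.resize(c["pixels"][195:275,255:370,::-1],(690,480),interpolation=cv2.INTER_CUBIC)
cv2.imwrite("pics/s5.png",a_)
E
```

```text
[-0.0476  0.0144  0.0072] [  1.49 -11.79]
[-0.0476  0.0119  0.0079]
[-0.0477  0.0105  0.0594] [0.11 0.11 0.18]
18.675 [-0.0603 -0.0399  0.1593] [-0.15  0.45  0.29]
```

View pics/s5.png

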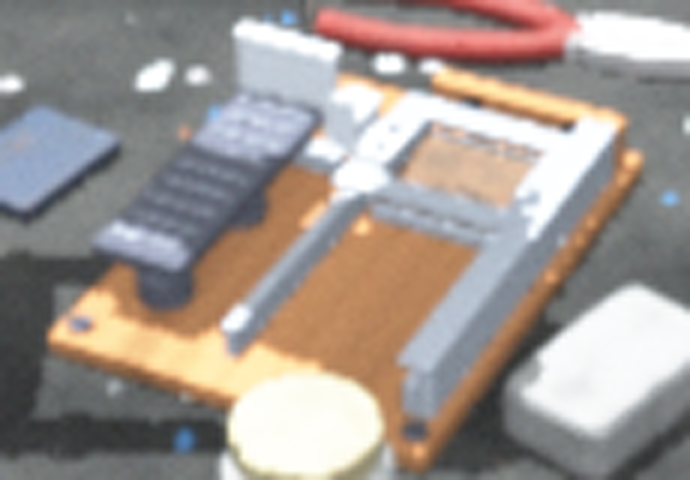

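The mask is closed over the sample plate against the end stop, with the plate framed at about (465,165). The bar has sprung back up, its near corners at about (95,245) and (180,270) after allowing for the crop offset, and the arm is clear. I'll hand in.

```bash
python3 -c "
from cell import arm
print(arm.sign_off())"
```

```text
the job is handed in; nothing more can be done
None
```

The job is handed in: the last picture shows the mask home over the sample plate, the release bar sprung back up behind it and the arm clear (about 19 s of the 32 s used); sign-off returned no verdict.

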